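# Park the parts caddy against its buffer

## Task

Take the wheeled parts caddy by its upright handle and push it forward across the bench until both front swivel castors trail straight back, before it enters the parking bay; then steer it, rolling on its wheels and never lifted, between the bay's guide rails without forcing them. Feel for the spring buffer at the far end, press the caddy gently against it with about 8 N for about a second, then let go so that the caddy stays standing straight in the bay, still touching the buffer and with the castors still trailing. Leave the other things on the bench alone.

Things in the scene. Friction and masses are not known exactly. Their poses are not given: they have to be found in the camera images.
- caddy: Parts caddy, 0.9 kg, with a bin (top 101 mm high; 74 mm at its handle side). Origin at bench level under the bin; +x forward, +y left. Spans x -115 to +85, y -52 to +52 mm; deck underside z 34 mm. Rear wheels (axle x = -90 mm) do not swivel: it steers about them. Front castors swivel about pivots at x = +45, y = +-28 mm; wheels 22 mm across. Rolling resistance about 2 N in all.
- handle_grip (a point): Centre of the caddy's grip at caddy x = -100, y = 0, z = 115 mm: upright black block 12 mm thick (caddy x), 44 mm wide (y), 36 mm tall, top at z = 133 mm. Take it from above, fingers closing along caddy x. It floats 6 mm up and down on a soft spring (150 N/m) so that the wheels keep the weight. Frame parallel to the caddy's.
- nose (a point): Centre of the flat face of the caddy's front rubber bumper: 85 mm ahead of the caddy's origin, 47 mm above the bench. The bumper is 104 mm wide, z = 32 to 62 mm.
- trail_l (a point): Wheel centre of the left front castor, 11 mm from its pivot (pivot at caddy x = +45, y = +28 mm), 11 mm above the bench. Trailing straight: at caddy x = +34, y = +28 mm. A castor turned well round needs about 50 mm of straight forward push to trail.
- trail_r (a point): Wheel centre of the right front castor, 11 mm from its pivot (pivot at caddy x = +45, y = -28 mm). Trailing straight: at caddy x = +34, y = -28 mm.
- bay: Parking bay: two fixed parallel aluminium guide rails 130 mm long, 50 mm high, 120 mm apart inside (caddy 104 mm wide), on the bare bench. Origin on the bench in the middle of the mouth, +x inward along the bay. Rails from x = 0 to 130 mm, inner faces at y = +-60 mm, flared outward from the mouth back to x = -37 mm (about 160 mm apart there).
- stop: Fixed grey buffer block on the bay's axis, origin and frame those of the bay; block 215 to 245 mm inward. A spindle with a 26 mm round rubber pad, 47 mm above the bench, reaches toward the mouth. Its length varies, unmeasured: pad face 130 to 158 mm inward of the bay's origin. Pad springs in up to 12 mm, 2 N per mm, damped (+1.2 N per 10 mm/s): approach at 20 mm/s or less.
- clamp_jig: Wooden clamp jig fixed to the bench between caddy and bay, an obstacle: base 110 x 150 x 12 mm, fence 30 mm high. World xy of its corners: nearest (0.476, -0.04), then right (0.547, -0.172), left (0.573, 0.012) m. Pass in front of it, on the robot's side: a caddy with its handle at x = 0.42 m heading straight to -y clears it.
- tape: Roll of tape, 72 mm across, 12 mm high, lying loose on the bench to be left alone. Origin at the centre of its underside.
- gear: Printed gear, 48 mm across, 13 mm high, lying loose, to be left alone. Origin at the centre of its underside.
- pliers: Pliers with red grips, 175 x 69 x 13 mm, lying loose, to be left alone. Origin at the middle of the underside.

How it is judged:
On the way, in this order (a step that is already met when the one before it is completed fails the run):
1. both front castors trail straight back (within 3.5 mm sideways at the wheel) with the caddy's nose still outside the bay's mouth (x of each of trail_l, trail_r in the frame of caddy below 0.039 m and y of trail_l in the frame of caddy between 0.0245 and 0.0315 m and y of trail_r in the frame of caddy between -0.0315 and -0.0245 m and x of nose in the frame of bay below 0 m), for 0.1 s.
2. caddy inside the bay, straight, castors trailing, pressed against the buffer with 4 to 12 N for 0.5 s (x of nose in the frame of bay above 0.115 m and y of nose in the frame of bay between -0.01 and 0.01 m and angle between the x axis of caddy and the x axis of bay, either way round below 0.1 rad and x of each of trail_l, trail_r in the frame of caddy below 0.039 m and y of trail_l in the frame of caddy between 0.0235 and 0.0325 m and y of trail_r in the frame of caddy between -0.0325 and -0.0235 m and contact force between caddy and stop between 4 and 12 N), for 0.5 s.
At the end, for the whole second after the job is handed in: Caddy released, still and upright in the bay: nose 115 mm or more inward, within 10 mm of the bay axis, heading within 0.10 rad, still touching the buffer (over 0.2 N), both front castors trailing straight back (wheel within 4.5 mm sideways of its pivot) (x of nose in the frame of bay above 0.115 m and y of nose in the frame of bay between -0.01 and 0.01 m and angle between the x axis of caddy and the x axis of bay, either way round below 0.1 rad and x of each of trail_l, trail_r in the frame of caddy below 0.039 m and y of trail_l in the frame of caddy between 0.0235 and 0.0325 m and y of trail_r in the frame of caddy between -0.0325 and -0.0235 m and contact force between caddy and stop above 0.2 N and linear speed of caddy below 0.01 m/s and angle between caddy's own z axis and vertical below 0.06 rad and contact force between the fingers and caddy below 0.1 N).
It fails at once if the caddy presses the buffer stop with more than 20 N (contact force between caddy and stop above 20 N).
It fails at once if the caddy forces the guide rails with more than 15 N (contact force between caddy and bay above 15 N).
It fails at once if the caddy is lifted off the bench (origin more than 12 mm up) (height (world z) of caddy above 0.012 m).
It fails at once if the caddy is tipped by more than 0.2 rad (angle between caddy's own z axis and vertical above 0.2 rad).
It fails at once if the tape, gear or pliers are moved by more than 20 mm (distance of any of tape, gear, pliers from where it was at the start of the episode above 0.02 m).
It also fails if it takes over 67 s, if anything falls off the work surface, if the arm or the gripper's body presses on something with over 40 N, if the wrist force passes 120 N, or if a joint passes its speed limit or range.

## Robot

A 6-joint arm with a two-finger parallel gripper is mounted at the origin on a cart in front of the work surface, level with it; the furniture and walls round the work are solid. World frame = base frame: x ahead of the robot, y to its left, z up, the work surface at z = 0. Lengths are in m, angles in rad, forces in N, time in s.
With the tool pointing down it reaches from about 0.275 to 0.75 m from the base axis. Payload 10.2 kg.
Tool frame: the origin (TCP) lies midway between the tips of the shut fingers; the grasp point (between the pads) lies 19 mm behind it; z points along the fingers, y is the line along which they close (so a half turn about z gives the same grasp; the last joint's range is limited). The gripper opens to 85 mm and grips with 20 to 120 N. Pads are 22 mm wide; open, the fingers measure 114 mm over their backs; the gripper's body (76 mm by 85 mm) begins 54 mm behind the grasp point. The pads swing forward as they close: fully open they stand 13 mm farther back than shut.
Start: joints at [-1.519, 0.313, 1.498, -0, 1.331, -0.223], TCP at [0.142, -0.505, 0.231] pointing down, gripper open.
Joint ranges: [-2.94, 2.94], [-0.97, 2.17], [0.19, 2.56], [-1.23, 4.37], [0.02, 3.11], [-2.88, 2.88]. Speed limits (rad/s): [2.39, 2.39, 3.01, 3.14, 3.14, 3.14].

## Interface

Orientations are given as a unit quaternion [x, y, z, w].
In Python, from plant import bot gives the robot as it stands.
- The arm moves only by the shell command python3 inch.py 'ROWS' [FORCE]. ROWS is a JSON list that holds a single list of rows (three levels of brackets), with 1 to 10 rows, each of 5 numbers: dx, dy, dz in shares of the most that a row can go, 1 being 50 mm, then a turn about the tool's z in units of 0.05 rad, then the finger opening in m; each row shifts and turns the commanded pose from where the row before left it, along the tool's axes as they then stand; what a row does not reach is not made up. A row lasts 1/10 s, in which the tool goes at most 0.05 m and 0.15 rad, less where a joint would pass 70% of its speed; a pose out of reach is approached as far as the arm can. The fingers move at their own pace and stop on an object; FORCE is the grip in N (left out, the last holds). Time passes only in rows, so rows that do not move let the fingers close. It prints the time, the measured TCP pose, the force, the opening and the grip force at its end. Input that does not fit is refused with a message, and nothing moves.
- bot.observe(): the state, without advancing time (a new reading comes with each control period).
- bot.grab_frame(name): name is "side" or "top" or "wrist"; returns the picture (420x560x3 uint8, red, green, blue); there is no depth.
- bot.calibration(name): a dict with "fx", "fy", "cx", "cy" (pixels), "R" (3x3) and "t" (3): a world point X has camera coordinates R X + t. Camera axes: x right, y down, z forward; pixel columns grow to the right and rows downward; lengths in m; the calibration is good to about 2 mm. A picture is of the moment at which its call begins: read the wrist's pose just before it. calibration takes no time and is no camera call; for the wrist camera it gives the pose at the moment of the call.
- bot.finish_job(): hands the job in; it is judged then, once.
The state is a dict: "time_s": time; "joints": joint angles; "qd": joint speeds; "effort": joint torques, N m; "tool_pos": TCP position; "tcp_rot": TCP orientation; "force": force on the tool from outside, world axes, zero at the start; "wrist_torque": the same for the moment, N m; "opening": finger opening in m; "grip_force": force on a finger pad.
Only numpy, scipy, OpenCV 4.12 (cv2) and the standard library are available. Lean on these libraries where they do the work, as an engineer would, in place of code of your own. Each camera call takes 0.05 s, during which the arm holds its last target. There are 200 camera calls.

## Working session

There is one attempt and no reset: what is moved stays moved. The work goes in short steps, Python scripts to look and compute and a shell command to move; the robot and the scene stay as the last step left them, time stands still between calls to the robot, and variables do not carry over. Pictures are saved under pics/ and viewed, at most 10 in all, crops included, and the job is handed in when it is done.

```bash
ls; mkdir -p pics; python3 - <<'E'
from plant import bot
import cv2,numpy as np
np.set_printoptions(precision=4,suppress=True)
print(bot.observe())
for n in ("top","side"):
    im=bot.grab_frame(n); cv2.imwrite(f"pics/{n}0.png",im[:,:,::-1]); print(n,bot.calibration(n))
E
```

```text
inch.py
pics
plant.py
{'time_s': 0.0, 'joints': array([-1.5194,  0.3134,  1.4985,  0.    ,  1.331 , -0.2234]), 'qd': array([-0.0016, -0.0015,  0.0014,  0.0019,  0.0013, -0.0006]), 'effort': array([  0.0003, -41.2267, -25.974 ,  -0.0001,   0.0041,  -0.    ]), 'tool_pos': array([ 0.1424, -0.505 ,  0.2307]), 'tcp_rot': array([ 0.9906,  0.137 ,  0.0001, -0.0007]), 'force': array([0.1661, 0.0562, 0.0988]), 'wrist_torque': array([-0.0094, -0.0291, -0.0324]), 'grip_force': 0.0, 'opening': 0.08553961565664657}
top {'fx': 415.03805486818436, 'fy': 415.03805486818436, 'cx': 277.64393685952484, 'cy': 207.84975035673315, 'R': array([[ 0.0093, -0.9999,  0.0143],
       [-0.9958, -0.0106, -0.0906],
       [ 0.0908, -0.0134, -0.9958]]), 't': array([-0.054 ,  0.5612,  1.0534])}
side {'fx': 380.5197402627785, 'fy': 380.5197402627785, 'cx': 275.751775311827, 'cy': 207.03899364710148, 'R': array([[-0.9483, -0.3162, -0.0255],
       [-0.1096,  0.4019, -0.9091],
       [ 0.2977, -0.8594, -0.4158]]), 't': array([0.5027, 0.1723, 0.7862])}
```

View pics/top0.png

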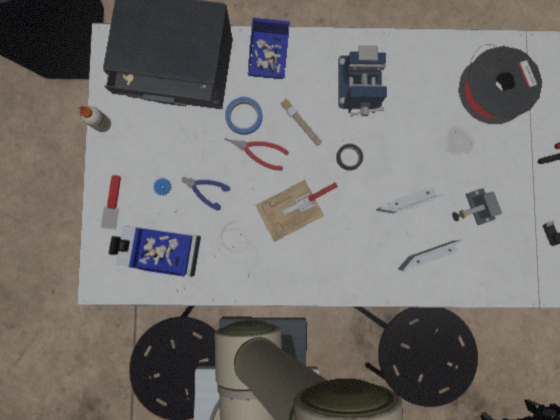

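View pics/side0.png

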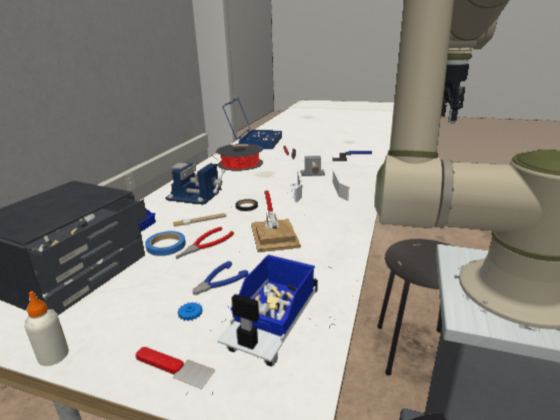

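The top view shows the caddy with its grip at (118,245), heading image-right (−y), and the bumper at x≈197. The jig is at (290,210), the bay rails are at (378–460, 190–270), and the pad is near (458,215). I'll enlarge the caddy and the bay to measure their edges.

```bash
cat > h.py <<'E'
from plant import bot
import cv2,numpy as np
np.set_printoptions(precision=4,suppress=True)
def ray(name,uv,z,c=None):
    c=c or bot.calibration(name); R=np.array(c["R"]);t=np.array(c["t"])
    o=-R.T@t; d=R.T@np.array([(uv[0]-c["cx"])/c["fx"],(uv[1]-c["cy"])/c["fy"],1.])
    return o+d*(z-o[2])/d[2]
def proj(name,X,c=None):
    c=c or bot.calibration(name); p=np.array(c["R"])@np.array(X)+c["t"]
    return np.array([c["cx"]+c["fx"]*p[0]/p[2],c["cy"]+c["fy"]*p[1]/p[2]])
E
python3 - <<'E'
from h import *
im=cv2.imread("pics/top0.png")
a=cv2.resize(im[180:275,370:530],None,fx=4,fy=4,interpolation=cv2.INTER_CUBIC)
b=cv2.resize(im[222:277,100:230],None,fx=4,fy=4,interpolation=cv2.INTER_CUBIC)
o=np.zeros((600,640,3),np.uint8);o[:380]=a;o[380:600,:520]=b
cv2.imwrite("pics/zoom0.png",o)
hsv=cv2.cvtColor(im,cv2.COLOR_BGR2HSV)
for nm,m in (("black",(hsv[...,2]<50)),("blue",(hsv[...,0]>110)&(hsv[...,1]>150))):
    n,l,s,c=cv2.connectedComponentsWithStats(m[225:280,95:215].astype(np.uint8))
    for i in range(1,n):
        if s[i,4]>25: print(nm,s[i]+[95,225,0,0,0],c[i]+[95,225],cv2.minAreaRect(np.argwhere(l==i)[:,::-1].astype(np.float32)+np.float32([95,225])))
E
```

```text
black [110 237  19  17 224] [117.933  245.1205] ((119.0, 245.0), (16.0, 18.0), 90.0)
black [191 237   9  39  98] [194.949  256.3673] ((195.0, 256.0), (2.6303834915161133, 38.79815673828125), 9.462322235107422)
blue [ 130  229   61   46 1309] [161.2383 251.712 ] ((159.9132843017578, 251.56356811523438), (55.95704650878906, 39.458839416503906), 8.746162414550781)
```

View pics/zoom0.png

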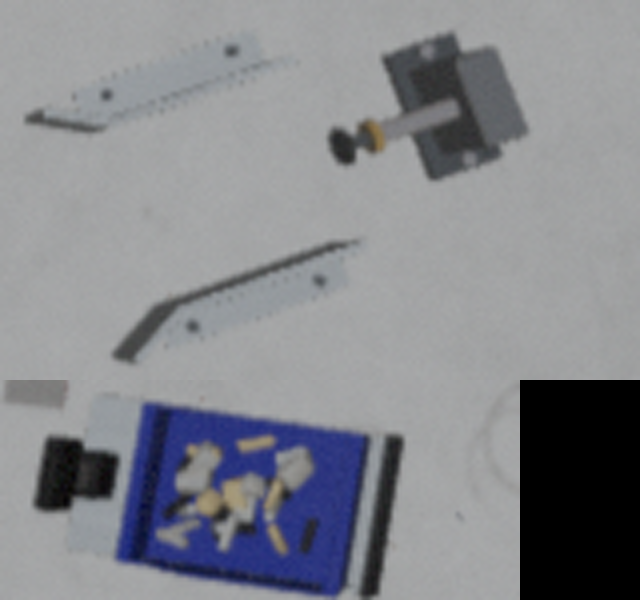

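The zoom shows the rails rising to the right at about 20°. The inner mouth corners are near zoom (100,129) and (170,300). The pad is at (342,145) and the spindle root at (455,103). I'll check whether the wrist camera sees the bay from here.

```bash
python3 - <<'E'
from h import *
im=bot.grab_frame("wrist"); cv2.imwrite("pics/wrist0.png",im[:,:,::-1]); c=bot.calibration("wrist");print(c)
q=lambda u,v:(370+u/4,180+v/4)
a=ray("top",q(342,145),.047);b=ray("top",q(455,103),.047);d=b-a
print("pad",a,b,"ax",np.degrees(np.arctan2(d[1],d[0])))
for n,p in dict(Lc=(102,130),Lend=(268,72),Lfl=(28,117),Rc=(172,302),Rend=(345,243),Rfl=(122,357)).items():
    for z in (0,.05): print(n,z,ray("top",q(*p),z)[:2],proj("wrist",ray("top",q(*p),z)))
print("grip",ray("top",(116.5,244.5),.133),"bumper",ray("top",(195.5,256.2),.062))
E
```

```text
{'fx': 320.9830288485993, 'fy': 320.9830288485993, 'cx': 271.6510207610976, 'cy': 205.264891196071, 'R': array([[ 0.2714, -0.9625, -0.0009],
       [-0.913 , -0.2577,  0.3163],
       [-0.3047, -0.085 , -0.9487]]), 't': array([-0.5253, -0.0405,  0.3799])}
pad [ 0.5431 -0.5037  0.047 ] [ 0.5709 -0.5776  0.047 ] ax -69.3656811888204
Lc 0 [ 0.555  -0.3637] [ 238.9242 -396.9291]
Lc 0.05 [ 0.5508 -0.3487] [ 205.1683 -518.0002]
Lend 0 [ 0.5952 -0.4762] [ 398.5974 -414.0923]
Lend 0.05 [ 0.5892 -0.4561] [ 394.7621 -540.0521]
Lfl 0 [ 0.5632 -0.3142] [ 175.977  -441.7331]
Lfl 0.05 [ 0.5587 -0.3015] [ 128.854  -575.6227]
Rc 0 [ 0.4412 -0.4084] [ 257.279  -182.1145]
Rc 0.05 [ 0.4423 -0.3914] [ 231.7852 -250.0317]
Rend 0 [ 0.4813 -0.5248] [ 399.1353 -192.9114]
Rend 0.05 [ 0.4805 -0.5025] [ 396.0072 -263.2036]
Rfl 0 [ 0.4049 -0.3745] [ 210.4109 -143.8626]
Rfl 0.05 [ 0.4076 -0.359 ] [ 178.596  -203.7125]
grip [0.463  0.3244 0.133 ] bumper [0.4359 0.1546 0.062 ]
```

View pics/wrist0.png

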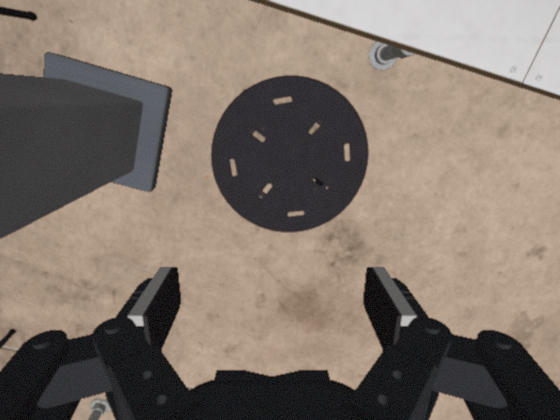

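The bay is out of view, with only the floor and a stool visible. The grip is at about (0.462, 0.334) with heading ≈ −98°, and bin angle and size agree. The bay mouth is at about (0.497, −0.37) with its axis ≈ −70°. I'll take a wrist look at the bay on the way to the caddy.

The manual's scale: shifts go in shares of 50 mm and turns go in units of 0.05 rad. Converting my numbers, 0.045 m is 0.9, 0.035 m is 0.7.

```bash
python3 inch.py '[[[0.9, 0, 0, 0, 0.085], [0.9, 0, 0, 0, 0.085], [0.9, 0, 0, 0, 0.085], [0.7, 0, 0, 0, 0.085], [0, 0, 0, 0, 0.085], [0, 0, 0, 0, 0.085]]]' 30; python3 - <<'E'
from h import *
c=bot.calibration("wrist");im=bot.grab_frame("wrist"); cv2.imwrite("pics/wrist1.png",im[:,:,::-1])
import json;json.dump({k:np.array(v).tolist() for k,v in c.items()},open("w1.json","w"))
for n,p in dict(pad=(.5431,-.5037,.047),M=(.4965,-.37,0),grip=(.462,.334,.133)).items(): print(n,proj("wrist",p,c))
E
```

```text
time_s: 0.75
tool_pos: [0.3063, -0.4589, 0.231]
tcp_rot: [0.99, 0.138, -0.0, -0.0]
force: [-0.5, -0.0, -0.2]
opening: 0.0852
grip_force: 0.0
pad [400.6049 -71.8591]
M [236.6219 -37.2084]
grip [-1408.2412  -600.0375]
```

View pics/wrist1.png

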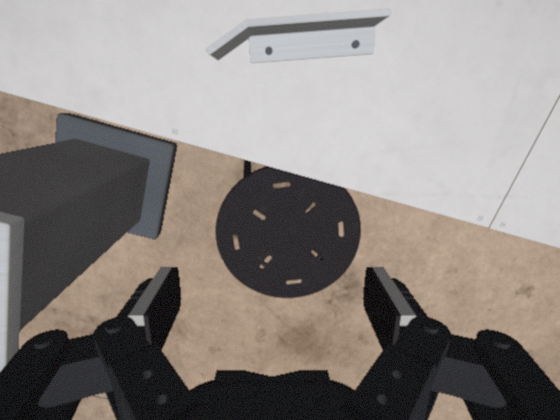

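The wrist camera looks back toward the tool, and only the right rail shows at (210–390, 10–60). I need about 0.18 m more along tool x.

Scaled: 0.045 m is 0.9.

```bash
python3 inch.py '[[[0.9, 0, 0, 0, 0.085], [0.9, 0, 0, 0, 0.085], [0.9, 0, 0, 0, 0.085], [0.9, 0, 0, 0, 0.085], [0, 0, 0, 0, 0.085], [0, 0, 0, 0, 0.085]]]'; python3 - <<'E'
from h import *
c=bot.calibration("wrist");im=bot.grab_frame("wrist"); cv2.imwrite("pics/wrist2.png",cv2.resize(im[0:260,120:520,::-1],None,fx=2,fy=2,interpolation=cv2.INTER_CUBIC))
import json;json.dump({k:np.array(v).tolist() for k,v in c.items()},open("w2.json","w"))
for n,p in dict(pad=(.5431,-.5037,.047),M=(.4965,-.37,0)).items(): print(n,2*(proj("wrist",p,c)-[120,0]))
E
```

```text
time_s: 1.4
tool_pos: [0.4787, -0.4108, 0.2308]
tcp_rot: [0.991, 0.137, -0.0, -0.0]
force: [0.3, -0.4, -0.4]
opening: 0.0846
grip_force: 0.0
pad [514.4571 290.3345]
M [242.538  293.9527]
```

View pics/wrist2.png

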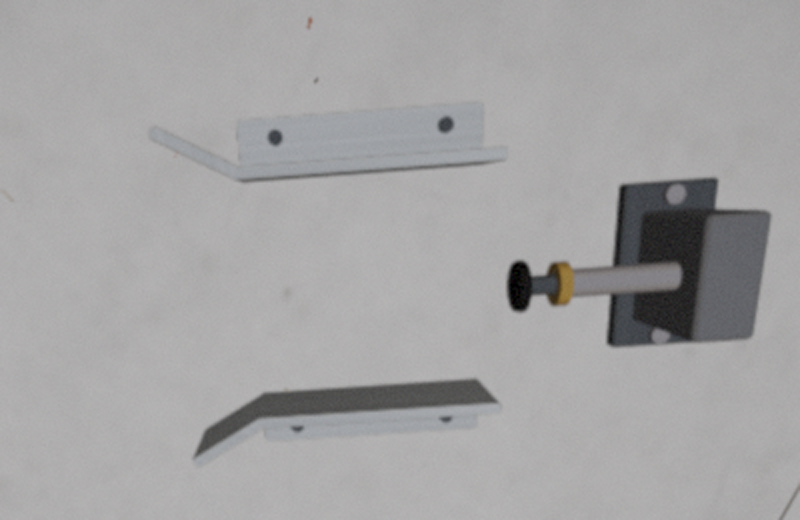

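The rails are now clear. The left rail's inner top edge runs (243,177)–(507,158). The right rail's base edge runs (265,394)–(477,379) and its top edge (262,417)–(500,402). The pad face is at (511,286) and the spindle root at (682,275).

```bash
python3 - <<'E'
from h import *
import json
c=json.load(open("w2.json"))
P=lambda u,v,z:ray("wrist",(120+u/2,v/2),z,c)
L0,L1=P(243,177,.05),P(507,158,.05);R0,R1=P(262,417,.05),P(500,402,.05);B0,B1=P(265,394,0),P(477,379,0)
ang=lambda d:np.degrees(np.arctan2(d[1],d[0]))
for n,a,b in (("L",L0,L1),("R",R0,R1),("B",B0,B1)): print(n,a,b,np.linalg.norm(b-a),ang(b-a))
p,s=P(511,286,.047),P(682,275,.047);print("pad",p,s,ang(s-p))
th=np.radians(np.mean([ang(L1-L0),ang(R1-R0),ang(B1-B0),ang(s-p)]));u=np.array([np.cos(th),np.sin(th)]);n=np.array([-u[1],u[0]])
print("th",np.degrees(th),"width",(L0-R0)[:2]@n,(L1-R1)[:2]@n,(L0-B0)[:2]@n, "L0-R0 along",(L0-R0)[:2]@u)
m=(L0+R0)[:2]/2;print("mouth",m,"pad rel",(p[:2]-m)@u,(p[:2]-m)@n)
# caddy from top
t=cv2.imread("pics/top0.png");
E
```

```text
L [ 0.5581 -0.3595  0.05  ] [ 0.5997 -0.4764  0.05  ] 0.12412861230854996 -70.40237756848177
R [ 0.4444 -0.3983  0.05  ] [ 0.4866 -0.517   0.05  ] 0.12597340410733232 -70.44311463752085
B [ 0.4416 -0.3977  0.    ] [ 0.4854 -0.5182  0.    ] 0.1281498815464643 -70.02961108130073
pad [ 0.5446 -0.5012  0.047 ] [ 0.5729 -0.5814  0.047 ] -70.5905001492656
th -70.36640085914225 width 0.12011376883809624 0.1202044937439934 0.1225381455008458 L0-R0 along 0.0016405983298982479
mouth [ 0.5012 -0.3789] pad rel 0.1297870194537889 -0.00022012779641809808
```

The bay fit is good: rails 120 mm apart, parallel, axis −70.4°. The mouth is at about (0.500, −0.376), and the pad face lies on the axis about 132 mm inward. Now I'll go to a hover beside the caddy's grip.

Scaled: -0.0466 m is -0.932, 0.0081 m is 0.162.

```bash
python3 inch.py '[[[0.162, -0.932, 0, 0, 0.085], [0.162, -0.932, 0, 0, 0.085], [0.162, -0.932, 0, 0, 0.085], [0.162, -0.932, 0, 0, 0.085], [0.162, -0.932, 0, 0, 0.085], [0.162, -0.932, 0, 0, 0.085], [0.162, -0.932, 0, 0, 0.085], [0.162, -0.932, 0, 0, 0.085], [0.162, -0.932, 0, 0, 0.085], [0.162, -0.932, 0, 0, 0.085]]]' 
python3 inch.py '[[[0.162, -0.932, 0, 0, 0.085], [0.162, -0.932, 0, 0, 0.085], [0.162, -0.932, 0, 0, 0.085], [0.162, -0.932, 0, 0, 0.085], [0.162, -0.932, 0, 0, 0.085], [0.162, -0.932, 0, 0, 0.085], [0, 0, 0, 2.78, 0.085], [0, 0, 0, 2.78, 0.085], [0, 0, 0, 2.78, 0.085], [0, 0, 0, 0, 0.085]]]'
python3 - <<'E'
from h import *
c=bot.calibration("wrist");im=bot.grab_frame("wrist")[:,:,::-1]; cv2.imwrite("pics/wrist3.png",im)
import json;json.dump({k:np.array(v).tolist() for k,v in c.items()},open("w3.json","w"))
print("grip pred",proj("wrist",(.462,.334,.133),c))
E
```

```text
time_s: 2.45
tool_pos: [0.4299, 0.0605, 0.2317]
tcp_rot: [0.991, 0.135, 0.0, 0.0]
force: [0.9, -1.1, 0.0]
opening: 0.0855
grip_force: 0.0
time_s: 3.45
tool_pos: [0.4023, 0.341, 0.2315]
tcp_rot: [0.997, -0.073, 0.0, 0.0]
force: [-0.7, 0.7, 0.7]
opening: 0.0852
grip_force: 0.0
grip pred [268.6202 129.7447]
```

View pics/wrist3.png

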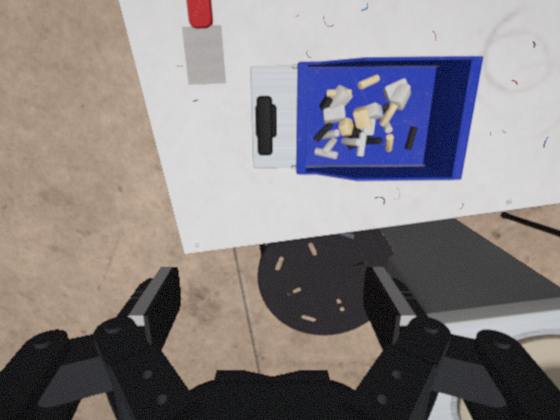

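The wrist view shows the grip top at about (264,125), spanning u 257–271 and v 95–155. The deck's rear edge runs (252,67)–(254,168), almost square to the tool.

```bash
python3 - <<'E'
from h import *
import json
c=json.load(open("w3.json"));im=cv2.imread("pics/wrist3.png")
m=(im.max(2)<45).astype(np.uint8)[80:170,245:285]
n,l,s,ce=cv2.connectedComponentsWithStats(m);i=1+s[1:,4].argmax();print(s[i]+[245,80,0,0,0],ce[i]+[245,80])
g=ray("wrist",(264,125),.133,c);print("grip",g, "w",np.linalg.norm(ray("wrist",(264,95),.133,c)-ray("wrist",(264,155),.133,c)))
a,b=ray("wrist",(252,67),.038,c),ray("wrist",(254,168),.038,c);d=a-b;print("rear edge",a,b,np.linalg.norm(d),"heading",np.degrees(np.arctan2(d[1],d[0]))-90)
bl=(im[...,0].astype(int)-im[...,2]>70).astype(np.uint8);cs=max(cv2.findContours(bl,0,2)[0],key=cv2.contourArea);q=cv2.boxPoints(cv2.minAreaRect(cs));print(q)
print("tool",bot.observe()["tool_pos"],bot.observe()["tcp_rot"])
E
```

```text
[257  97  19  57 525] [264.6952 125.4248]
grip [0.4658 0.3368 0.133 ] w 0.042569416190712195
rear edge [0.5143 0.3432 0.038 ] [0.4166 0.3573 0.038 ] 0.09870264694116926 heading -98.2214690766612
[[297.  57.]
 [482.  57.]
 [482. 180.]
 [297. 180.]]
tool [0.4022 0.3412 0.2315] [ 0.9975 -0.0706  0.0001  0.    ]
```

```bash
python3 inch.py '[[[0.624, -0.036, 0, 0, 0.06], [0.624, -0.036, 0, 0, 0.06], [0, 0, 0, 0, 0.06], [0, 0, 0.9, 0, 0.06], [0, 0, 0.9, 0, 0.06], [0, 0, 0.6, 0, 0.06], [0, 0, 0.27, 0, 0.06], [0, 0, 0, 0, 0.06]]]' 40
python3 inch.py '[[[0, 0, 0, 0, 0.005], [0, 0, 0, 0, 0.005], [0, 0, 0, 0, 0.005], [0, 0, 0, 0, 0.005], [0, 0, 0, 0, 0.005], [0, 0, 0, 0, 0.005]]]' 40
```

```text
time_s: 4.3
tool_pos: [0.4635, 0.3366, 0.097]
tcp_rot: [0.998, -0.071, -0.001, 0.001]
force: [0.4, 0.7, 0.4]
opening: 0.0601
grip_force: 0.0
time_s: 4.9
tool_pos: [0.4643, 0.3373, 0.0981]
tcp_rot: [0.997, -0.071, 0.001, -0.0]
force: [0.5, 0.9, -0.6]
opening: 0.0112
grip_force: 44.1
```

The grip is held at an opening of 11 mm, as expected. Next is a gentle straight push so that the castors swing round.

Scaled: 0.01 m is 0.2, 0.012 m is 0.24.

```bash
python3 inch.py '[[[0, 0.08, 0, 0, 0.005], [0, 0.16, 0, 0, 0.005], [0, 0.2, 0, 0, 0.005], [0, 0.2, 0, 0, 0.005], [0, 0.2, 0, 0, 0.005], [0, 0.24, 0, 0, 0.005], [0, 0.24, 0, 0, 0.005], [0, 0.24, 0, 0, 0.005], [0, 0.24, 0, 0, 0.005], [0, 0.24, 0, 0, 0.005]]]'
```

```text
time_s: 5.9
tool_pos: [0.4494, 0.2352, 0.0978]
tcp_rot: [0.997, -0.071, -0.0, -0.0]
force: [0.4, 2.7, 0.4]
opening: 0.0111
grip_force: 44.0
```

Scaled: 0.015 m is 0.3, 0.012 m is 0.24, 0.0125 rad is 0.25.

```bash
python3 inch.py '[[[0.002, 0.3, 0, 0.25, 0.005], [0.002, 0.3, 0, 0.25, 0.005], [0.002, 0.3, 0, 0.25, 0.005], [0.002, 0.3, 0, 0.25, 0.005], [0, 0.3, 0, 0, 0.005], [0, 0.3, 0, 0, 0.005], [0, 0.3, 0, 0, 0.005], [0, 0.3, 0, 0, 0.005], [0, 0.24, 0, 0, 0.005], [0, 0.16, 0, 0, 0.005]]]'
python3 - <<'E'
from h import *
im=bot.grab_frame("top")[:,:,::-1]; cv2.imwrite("pics/top1.png",cv2.resize(im[160:310,100:360],None,fx=3,fy=3,interpolation=cv2.INTER_CUBIC))
print(bot.observe()["tool_pos"],bot.observe()["tcp_rot"],bot.observe()["force"])
E
```

```text
time_s: 6.9
tool_pos: [0.4245, 0.0973, 0.0977]
tcp_rot: [0.995, -0.097, -0.0, 0.0]
force: [-0.3, 2.9, 0.4]
opening: 0.0114
grip_force: 44.1
[0.4244 0.0966 0.0977] [ 0.9953 -0.0965 -0.0006  0.0005] [-0.6423 -2.8013  0.12  ]
```

View pics/top1.png

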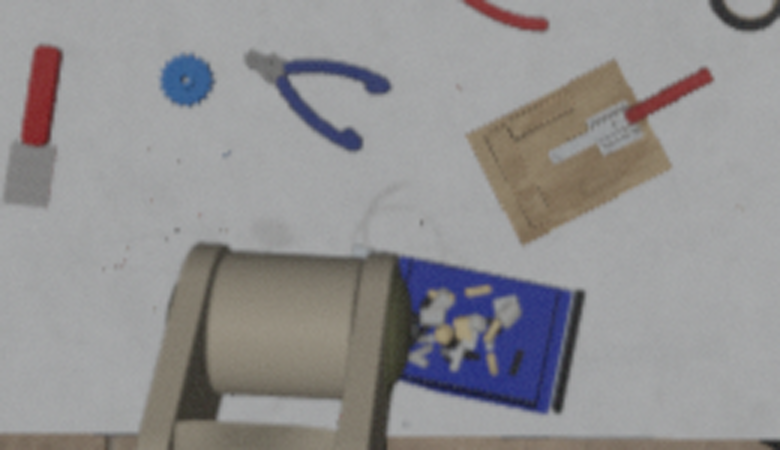

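The caddy is heading −101° past the jig with good clearance; the bumper's right corner is at (557,412) in the crop and the bench edge at v≈437. I'll go straight for 78 mm more, then turn left on an arc of about 0.3 m radius onto the bay axis.

Scaled: 0.013 m is 0.26.

```bash
python3 inch.py '[[[0, 0.26, 0, 0, 0.005], [0, 0.26, 0, 0, 0.005], [0, 0.26, 0, 0, 0.005], [0, 0.26, 0, 0, 0.005], [0, 0.26, 0, 0, 0.005], [0, 0.26, 0, 0, 0.005]]]'
python3 inch.py '[[[-0.004, 0.2, 0, -0.67, 0.005], [-0.004, 0.2, 0, -0.67, 0.005], [-0.004, 0.2, 0, -0.67, 0.005], [-0.004, 0.2, 0, -0.67, 0.005], [-0.004, 0.2, 0, -0.67, 0.005], [-0.004, 0.2, 0, -0.67, 0.005], [-0.004, 0.2, 0, -0.67, 0.005], [-0.004, 0.2, 0, -0.67, 0.005], [-0.004, 0.2, 0, -0.67, 0.005], [-0.004, 0.2, 0, -0.67, 0.005]]]'
cat > st.py <<'E'
from h import *
th=np.radians(-70.4);u=np.array([np.cos(th),np.sin(th)]);n=np.array([-u[1],u[0]])
P=np.array([.5446,-.5012])
o=bot.observe();q=o["tcp_rot"];g=o["tool_pos"][:2]
h=2*np.arctan2(q[1],q[0])-np.pi/2; f=np.array([np.cos(h),np.sin(h)])
fl=lambda v:(round(v@u,4),round(v@n,4))
print("grip",g,"head",np.degrees(h),"to go(rad left)",th-h,"| rel pad: grip",fl(g-P),"axle",fl(g+.01*f-P),"nose",fl(g+.185*f-P),"F along",o["force"][:2]@u,o["force"][:2]@n,o["force"][2],"Tz",o["wrist_torque"][2])
E
python3 st.py
```

```text
time_s: 7.55
tool_pos: [0.4099, 0.0216, 0.0977]
tcp_rot: [0.995, -0.096, -0.0, -0.0]
force: [1.1, 3.0, 0.4]
opening: 0.0114
grip_force: 44.1
time_s: 8.55
tool_pos: [0.4032, -0.0775, 0.0974]
tcp_rot: [0.997, 0.072, -0.001, -0.001]
force: [-2.0, 2.7, 0.3]
opening: 0.0109
grip_force: 44.1
grip [ 0.4032 -0.0775] head -81.74578103910802 to go(rad left) 0.19802123534277838 | rel pad: grip (np.float64(-0.4466), np.float64(0.0089)) axle (np.float64(-0.4367), np.float64(0.007)) nose (np.float64(-0.2652), np.float64(-0.0274)) F along -3.246443987034141 -0.9491814977484595 0.3281160373035969 Tz -0.1584557052593985
```

Scaled: 0.0102 m is 0.204, -0.0002 m is -0.004, -0.0283 rad is -0.566.

```bash
python3 inch.py '[[[-0.002, 0.204, 0, -0.566, 0.005], [-0.002, 0.204, 0, -0.566, 0.005], [-0.002, 0.204, 0, -0.566, 0.005], [-0.004, 0.204, 0, -0.566, 0.005], [-0.002, 0.204, 0, -0.566, 0.005], [-0.002, 0.204, 0, -0.566, 0.005], [-0.004, 0.204, 0, -0.566, 0.005]]]'
python3 - <<'E'
import st
from h import *
im=bot.grab_frame("top")[:,:,::-1]; cv2.imwrite("pics/top2.png",cv2.resize(im[160:310,270:530],None,fx=3,fy=3,interpolation=cv2.INTER_CUBIC))
f=st.f;nn=np.array([-f[1],f[0]])
for y in (.052,-.052):
    p=st.g+.185*f+y*nn; print("nose corner",3*(proj("top",[*p,.062])-[270,160]))
E
```

```text
time_s: 9.25
tool_pos: [0.4185, -0.1471, 0.0974]
tcp_rot: [0.985, 0.17, -0.001, -0.001]
force: [-1.4, 2.4, 1.4]
opening: 0.0115
grip_force: 44.1
grip [ 0.4185 -0.1471] head -70.4025893234079 to go(rad left) 4.519221886667424e-05 | rel pad: grip (np.float64(-0.3758), np.float64(-0.0)) axle (np.float64(-0.3658), np.float64(-0.0)) nose (np.float64(-0.1908), np.float64(-0.0)) F along -2.709861776253913 -0.548736068564441 1.3609427737436226 Tz -0.14706453390793972
nose corner [327.981  181.1352]
nose corner [371.3057 299.2178]
```

View pics/top2.png

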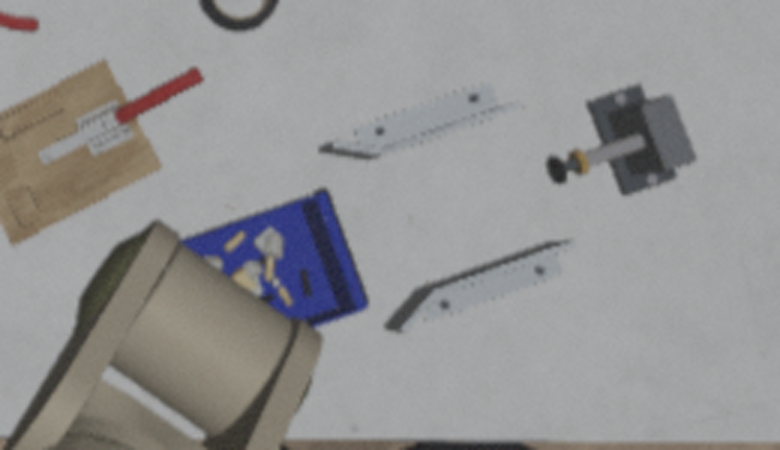

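The nose is in front of the mouth, with the bin's front rim corners at about (325,190) and (368,303) in the crop. I'll check the caddy's lateral offset and heading against the axis by vision.

```bash
python3 - <<'E'
from h import *
import st
im=cv2.imread("pics/top2.png")
a,b=[ray("top",(270+x/3,160+y/3),.101)[:2] for x,y in ((326,190),(368,303))]
d=a-b;print(a,b,np.linalg.norm(d),"heading",np.degrees(np.arctan2(d[1],d[0]))-90,"mid rel pad",st.fl((a+b)/2-st.P))
# right rail top inner edge and left in the same top image, z=.05 ; pad
for n,x,y in (("L",380,157),("R",432,289),("pad",557,169)):
    p=ray("top",(270+x/3,160+y/3),.047 if n=="pad" else .05)[:2];print(n,st.fl(p-st.P))
E
```

```text
grip [ 0.4193 -0.1487] head -70.34168750245647 to go(rad left) -0.0010177450771959862 | rel pad: grip (np.float64(-0.3741), np.float64(0.0002)) axle (np.float64(-0.3641), np.float64(0.0002)) nose (np.float64(-0.1891), np.float64(0.0004)) F along 1.9341869512949885 -0.6710801179650348 0.0036538016200636236 Tz 0.07891362802703901
[ 0.5199 -0.2921] [ 0.4297 -0.3247] 0.09585093071890906 heading -70.13904334739001 mid rel pad (np.float64(-0.205), np.float64(-0.0011))
L (np.float64(-0.1386), np.float64(0.0564))
R (np.float64(-0.1361), np.float64(-0.0624))
pad (np.float64(0.0022), np.float64(-0.0026))
```

The heading agrees to 0.3°, and the offset from the axis is within 2 mm against an 8 mm clearance. Straight in now.

Scaled: 0.012 m is 0.24, 0.01 m is 0.2.

```bash
python3 inch.py '[[[0, 0.24, 0, 0, 0.005], [0, 0.24, 0, 0, 0.005], [0, 0.24, 0, 0, 0.005], [0, 0.24, 0, 0, 0.005], [0, 0.24, 0, 0, 0.005], [0, 0.24, 0, 0, 0.005], [0, 0.2, 0, 0, 0.005], [0, 0.2, 0, 0, 0.005]]]'; python3 st.py
python3 inch.py '[[[0, 0.2, 0, 0, 0.005], [0, 0.2, 0, 0, 0.005], [0, 0.2, 0, 0, 0.005], [0, 0.2, 0, 0, 0.005], [0, 0.16, 0, 0, 0.005], [0, 0.1, 0, 0, 0.005], [0, 0.06, 0, 0, 0.005], [0, 0.04, 0, 0, 0.005]]]'; python3 st.py
```

```text
time_s: 10.1
tool_pos: [0.4503, -0.2347, 0.0977]
tcp_rot: [0.986, 0.17, 0.0, -0.0]
force: [-0.9, 4.4, 0.0]
opening: 0.0111
grip_force: 44.1
grip [ 0.4503 -0.2347] head -70.4787517658228 to go(rad left) 0.0013744776053672414 | rel pad: grip (np.float64(-0.2827), np.float64(0.0005)) axle (np.float64(-0.2727), np.float64(0.0005)) nose (np.float64(-0.0977), np.float64(0.0003)) F along -4.416665296313912 0.6591292268595667 0.004919117737064882 Tz 0.020989030216260376
time_s: 10.9
tool_pos: [0.4695, -0.2887, 0.0978]
tcp_rot: [0.986, 0.17, -0.0, -0.0]
force: [-0.5, 2.6, 0.7]
opening: 0.0113
grip_force: 44.1
grip [ 0.4695 -0.2887] head -70.46727062833153 to go(rad left) 0.0011740939542703721 | rel pad: grip (np.float64(-0.2254), np.float64(0.0005)) axle (np.float64(-0.2154), np.float64(0.0005)) nose (np.float64(-0.0404), np.float64(0.0003)) F along -2.5913302052616687 0.39230025242680583 0.6867001550115441 Tz 0.020912429973653963
```

```bash
python3 inch.py '[[[0, 0.04, 0, 0, 0.005], [0, 0.04, 0, 0, 0.005], [0, 0.04, 0, 0, 0.005], [0, 0.04, 0, 0, 0.005], [0, 0.04, 0, 0, 0.005], [0, 0.04, 0, 0, 0.005], [0, 0.04, 0, 0, 0.005], [0, 0.04, 0, 0, 0.005], [0, 0.04, 0, 0, 0.005], [0, 0.04, 0, 0, 0.005]]]'; python3 st.py
python3 inch.py '[[[0, 0.04, 0, 0, 0.005], [0, 0.04, 0, 0, 0.005], [0, 0.04, 0, 0, 0.005], [0, 0.04, 0, 0, 0.005], [0, 0.04, 0, 0, 0.005], [0, 0.04, 0, 0, 0.005]]]'; python3 st.py
```

```text
time_s: 11.9
tool_pos: [0.4762, -0.3076, 0.0978]
tcp_rot: [0.986, 0.17, 0.0, -0.0]
force: [-0.9, 3.0, 0.4]
opening: 0.0111
grip_force: 44.1
grip [ 0.4762 -0.3076] head -70.47040666260091 to go(rad left) 0.001228828077726396 | rel pad: grip (np.float64(-0.2054), np.float64(0.0005)) axle (np.float64(-0.1954), np.float64(0.0005)) nose (np.float64(-0.0204), np.float64(0.0003)) F along -3.150471560894986 0.1167767816951869 0.44851547815637804 Tz -0.015017263223188193
time_s: 12.5
tool_pos: [0.4802, -0.3189, 0.0978]
tcp_rot: [0.986, 0.17, -0.0, -0.0]
force: [0.1, 2.2, 0.2]
opening: 0.0115
grip_force: 44.1
grip [ 0.4802 -0.3189] head -70.46813320027458 to go(rad left) 0.0011891486747119817 | rel pad: grip (np.float64(-0.1934), np.float64(0.0005)) axle (np.float64(-0.1834), np.float64(0.0005)) nose (np.float64(-0.0084), np.float64(0.0002)) F along -2.008587852011362 0.84002550496917 0.2398969141545721 Tz 0.06672720066353882
```

```bash
for i in 1; do python3 inch.py '[[[0, 0.03, 0, 0, 0.005], [0, 0.03, 0, 0, 0.005], [0, 0.03, 0, 0, 0.005]]]'; done; python3 st.py
python3 inch.py '[[[0, 0.03, 0, 0, 0.005], [0, 0.03, 0, 0, 0.005]]]'; python3 st.py
```

```text
time_s: 12.8
tool_pos: [0.4817, -0.3231, 0.0978]
tcp_rot: [0.986, 0.17, -0.0, -0.0]
force: [0.1, 2.8, -1.0]
opening: 0.0113
grip_force: 44.1
grip [ 0.4817 -0.3231] head -70.46559294688105 to go(rad left) 0.0011448128891597964 | rel pad: grip (np.float64(-0.1889), np.float64(0.0005)) axle (np.float64(-0.1789), np.float64(0.0005)) nose (np.float64(-0.0039), np.float64(0.0003)) F along -2.6622132759079697 1.0097206585580225 -1.033616026443853 Tz 0.029043241351664837
time_s: 13.0
tool_pos: [0.4827, -0.3259, 0.0978]
tcp_rot: [0.986, 0.17, 0.0, -0.0]
force: [-0.0, 2.7, 0.3]
opening: 0.0113
grip_force: 44.1
grip [ 0.4827 -0.3259] head -70.46931498508829 to go(rad left) 0.0012097747107613355 | rel pad: grip (np.float64(-0.1859), np.float64(0.0005)) axle (np.float64(-0.1759), np.float64(0.0004)) nose (np.float64(-0.0009), np.float64(0.0002)) F along -2.5205645971255963 0.8826419009511061 0.3300284346388163 Tz 0.06917473245426004
```

Scaled: 0.001 m is 0.02.

```bash
python3 inch.py '[[[0, 0.02, 0, 0, 0.005], [0, 0.02, 0, 0, 0.005]]]' >/dev/null; python3 st.py | sed 's/.*nose//'
python3 inch.py '[[[0, 0.02, 0, 0, 0.005], [0, 0.02, 0, 0, 0.005]]]' >/dev/null; python3 st.py| sed 's/.*nose//'
```

```text
(np.float64(0.0009), np.float64(0.0002)) F along -3.798869992599389 0.9797622498977457 0.6403636248229119 Tz 0.097158885064233
 (np.float64(0.0024), np.float64(0.0002)) F along -7.08856790717316 0.14693366745133518 -0.5963747902808036 Tz 0.09231757284241679
```

```bash
python3 inch.py '[[[0, 0.02, 0, 0, 0.005]]]' >/dev/null; python3 st.py | sed 's/.*nose//'
```

```text
(np.float64(0.0031), np.float64(0.0002)) F along -7.3852352246684925 0.7823332950162918 0.3067158318744026 Tz 0.12381914628253382
```

Contact came at about +0.5 mm, and the spring force is now about 5 N. I'll add 1.5 mm and hold.

The manual's scale: shifts go in shares of 50 mm and turns go in units of 0.05 rad. Converting my numbers, 0.0008 m is 0.016, 0.0007 m is 0.014.

```bash
python3 inch.py '[[[0, 0.016, 0, 0, 0.005], [0, 0.014, 0, 0, 0.005], [0, 0, 0, 0, 0.005], [0, 0, 0, 0, 0.005]]]' >/dev/null; python3 st.py| sed 's/.*nose//'
python3 inch.py '[[[0, 0, 0, 0, 0.005], [0, 0, 0, 0, 0.005], [0, 0, 0, 0, 0.005], [0, 0, 0, 0, 0.005]]]' >/dev/null; python3 st.py| sed 's/.*nose//'
```

```text
(np.float64(0.0042), np.float64(0.0002)) F along -8.605215346881259 0.9504080018493151 -0.09550669724600319 Tz 0.09596426423145422
 (np.float64(0.0042), np.float64(0.0002)) F along -7.912939890105567 0.6338073430162011 0.3984527566488959 Tz 0.09454313792830299
```

Scaled: -0.0005 m is -0.01, -0.0003 m is -0.006.

```bash
python3 inch.py '[[[0, 0, 0, 0, 0.005], [0, 0, 0, 0, 0.005], [0, 0, 0, 0, 0.005], [0, 0, 0, 0, 0.005], [0, 0, 0, 0, 0.005], [0, 0, 0, 0, 0.005]]]' >/dev/null; python3 st.py| sed 's/.*nose//'
python3 inch.py '[[[0, -0.01, 0, 0, 0.005], [0, -0.01, 0, 0, 0.005], [0, -0.01, 0, 0, 0.005], [0, -0.006, 0, 0, 0.005], [0, 0, 0, 0, 0.005], [0, 0, 0, 0, 0.005], [0, 0, 0, 0, 0.005]]]' >/dev/null; python3 st.py| sed 's/.*nose//'
```

```text
(np.float64(0.0042), np.float64(0.0002)) F along -8.097640845221278 0.3878357554932835 0.1598785894680609 Tz 0.11426239775729989
 (np.float64(0.0036), np.float64(0.0002)) F along -4.13455252709167 -0.3342209266868227 -0.11907231754939496 Tz 0.09315528573565045
```

Scaled: -0.0005 m is -0.01.

```bash
python3 inch.py '[[[0, -0.01, 0, 0, 0.005], [0, -0.01, 0, 0, 0.005], [0, -0.01, 0, 0, 0.005], [0, 0, 0, 0, 0.005], [0, 0, 0, 0, 0.005], [0, 0, 0, 0, 0.005]]]' >/dev/null; python3 st.py| sed 's/.*nose//'
```

```text
(np.float64(0.0024), np.float64(0.0002)) F along -1.8201216608891537 -0.29247543104411805 -0.4891168864756462 Tz 0.09372444376807372
```

Scaled: -0.0005 m is -0.01, -0.0003 m is -0.006.

```bash
python3 inch.py '[[[0, -0.01, 0, 0, 0.005], [0, -0.006, 0, 0, 0.005], [0, 0, 0, 0, 0.005], [0, 0, 0, 0, 0.005], [0, 0, 0, 0, 0.005]]]' >/dev/null; python3 st.py| sed 's/.*nose//'
python3 inch.py '[[[0, 0, 0, 0, 0.015], [0, 0, 0, 0, 0.02], [0, 0, 0, 0, 0.03], [0, 0, 0, 0, 0.04], [0, 0, 0, 0, 0.04], [0, 0, 0, 0, 0.04]]]' ; python3 st.py| sed 's/.*nose//'
```

```text
(np.float64(0.0015), np.float64(0.0002)) F along -0.22901751196372555 -0.7073405204787965 0.5299085671107036 Tz 0.06911455575826403
time_s: 17.3
tool_pos: [0.4834, -0.3281, 0.0978]
tcp_rot: [0.986, 0.17, 0.0, 0.0]
force: [-0.6, -0.6, -0.0]
opening: 0.0399
grip_force: 0.0
 (np.float64(0.0014), np.float64(0.0002)) F along 0.32455930460550847 -0.76359191733712 -0.011728800698569603 Tz 0.0053186383223384395
```

Released with no load on the wrist. I'll lift clear and look.

```bash
python3 inch.py '[[[0, 0, -0.4, 0, 0.04], [0, 0, -0.6, 0, 0.04], [0, 0, -0.8, 0, 0.04], [0, 0, -0.8, 0, 0.04], [0, 0, -0.6, 0, 0.04], [0, 0, 0, 0, 0.04], [0, 0, 0, 0, 0.04], [0, 0, 0, 0, 0.04]]]'
python3 - <<'E'
from h import *
im=bot.grab_frame("wrist")[:,:,::-1]
a=im
b=bot.grab_frame("side")[:,:,::-1]; b=cv2.resize(b[130:215,260:360],None,fx=2.4,fy=2.4)
t=bot.grab_frame("top")[:,:,::-1]; t=cv2.resize(t[180:280,360:530],None,fx=1.4,fy=2*.7)
o=np.zeros((420,800,3),np.uint8);o[:,:560]=a;o[:b.shape[0],560:800]=b;o[210:210+t.shape[0],560:560+t.shape[1]]=t
cv2.imwrite("pics/end.png",o)
E
```

```text
time_s: 18.1
tool_pos: [0.4831, -0.3277, 0.2563]
tcp_rot: [0.986, 0.17, -0.001, -0.001]
force: [-0.7, -0.2, -0.1]
opening: 0.04
grip_force: 0.0
```

View pics/end.png

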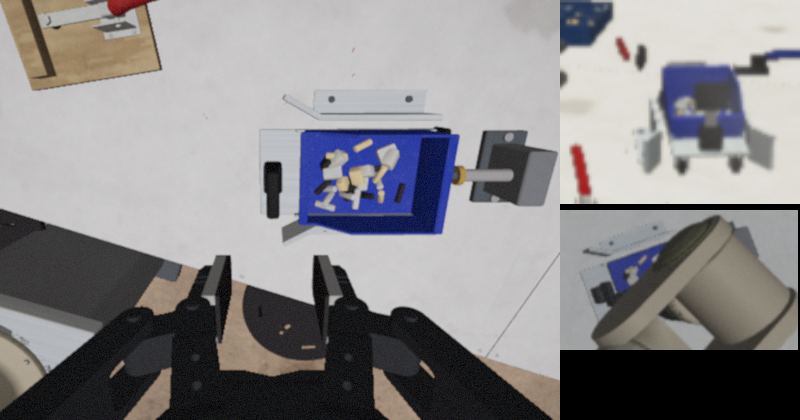

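The wrist view shows the caddy standing straight between the rails, deck at (260–450, 130–235), with the spindle running up to its nose at (455,175) and the fingers clear.

```bash
python3 -c "
from plant import bot
print(bot.finish_job())"
```

```text
the job is handed in; nothing more can be done
None
```

The job is handed in at about 18 s of 67 s: the caddy was pressed at about 8 N for over a second and released straight in the bay. The verdict was not shown, and two things are inferred, not seen: the castors trailing (from the straight pushes) and the buffer contact after release (from the wrist force and about 1 mm of remaining spring travel).

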